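# Pack up the setting-up stand level with its rest

## Robot

A 6-joint arm with a two-finger parallel gripper is mounted at the origin on the work surface. World frame = base frame: x ahead of the robot, y to its left, z up, the work surface at z = 0. Lengths are in m, angles in rad, forces in N, time in s.
With the tool pointing down it reaches from about 0.3 to 0.95 m from the base axis. Payload 3.1 kg.
Tool frame: the origin (TCP) lies midway between the tips of the shut fingers; the grasp point (between the pads) lies 19 mm behind it; y points along the fingers, z is the direction in which the jaws open and shut, and the axes are right-handed (so a half turn about y gives the same grasp; the last joint's range is limited). The gripper opens to 85 mm and grips with 20 to 120 N. Pads are 22 mm wide; open, the fingers measure 114 mm over their backs; the gripper's body (76 mm by 85 mm) begins 54 mm behind the grasp point. The pads swing forward as they close: fully open they stand 13 mm farther back than shut.
Start: joints at [1.21, 0.308, 1.634, -0, 1.2, -0.07], TCP at [0.179, 0.599, 0.231] pointing down, gripper open.
Joint ranges: [-3.06, 3.06], [-0.79, 1.96], [0.05, 2.63], [-1.19, 4.34], [0.05, 2.64], [-2.94, 2.94]. Speed limits (rad/s): [2.79, 2.79, 3.14, 3.14, 3.14, 3.14].

## Interface

Orientations are given as a rotation vector (axis times angle).
In Python, from station import sensors, optics, finish_job gives the robot as it stands. The module is installed in compiled form; this text tells all that it offers.
- The arm moves only by the shell command python3 -m inch 'ROWS' [FORCE]. ROWS is JSON, a list of rows, each a list of 5 numbers: the shift along the world's x, y, z in m, then the turn about the world's z in degrees, then the gripper's target within -1 to 1 (shut at 1, half-way at 0, fully open at -1). In form: [[tx, ty, tz, yaw, grip], ...]. A call has exactly 5 rows; each row is the pose to reach, as a shift and turn from the pose commanded when the call began; what a row does not reach only later rows make up. A row lasts 1/8 s, in which the tool goes at most 62.5 mm and 10.7 degrees, less where a joint would pass 70% of its speed; a pose out of reach is approached as far as the arm can. A call with a gripper value outside its range is refused whole. The fingers move at their own pace and stop on an object; FORCE is the grip in N (left out, the last holds). Time passes only in rows, so rows that repeat a pose let the fingers close, or fill a call up. It gives the time, the measured TCP pose, the force and the opening at its end, in the units of the state.
- sensors.sense(): the state, without advancing time (a new reading comes with each control period).
- optics.grab_frame(name): name is "scene" or "top"; returns the picture (480x640x3 uint8, red, green, blue); there is no depth.
- optics.camera_model(name): a dict with "fx", "fy", "cx", "cy" (pixels), "world_to_cam" (4x4, takes a point from world to camera coordinates). Camera axes: x right, y up, looking along -z (the intrinsics and any distortion apply to the point x, -y, -z); pixel columns grow to the right and rows downward; lengths in m; the calibration is good to about 2 mm. A picture is of the moment at which its call begins. camera_model takes no time and is no camera call.
- finish_job(): hands the job in, once; it reports no verdict.
The state is a dict: "time": time; "q": joint angles; "joint_velocities": joint speeds; "joint_torque": joint torques, N m; "tool_pos": TCP position; "ee_rot": TCP orientation; "ft_force": force on the tool from outside, world axes, zero at the start; "ft_torque": the same for the moment, N m; "opening": finger opening in m.
Only numpy, scipy, OpenCV 4.12 (cv2) and the standard library are available. Lean on these libraries where they do the work, as an engineer would, in place of code of your own. Each camera call takes 0.05 s, during which the arm holds its last target. There are 200 camera calls.

## Task

A long tube rack is to lie level across the small stand: one end on the rest (the rubber-faced head on the screw column), the other on packers stacked on the stand's low steel bed. Stack two of the three plywood packers on the bed, square and centred on it, choosing the two that bring the top of the stack as nearly level with the top of the rest as these packers allow. Leave the third packer where it lies, and do not push the rest down or shift it.

Things in the scene. Friction and masses are not known exactly. Their poses are not given: they have to be found in the camera images.
- rest_top (a point): Centre of the top of the rest: flat rubber-faced head 60 (x) x 40 (y) mm on a screw column, 67 to 97 mm above the bench (z = 0) (varies). z up; y points along the stand to the packing bed, whose centre is 100 mm off along +y: a flat steel pad 60 (x) x 100 (y) mm, top 10 mm above the bench. Gap to fill: this height less 10 mm. Packers lie with their 90 mm side along y. The foot is fixed to the bench.
- packer_24: Loose plain plywood packer glued up from 2 sheets of 12 mm: a block 50 mm (its x) by 90 mm (its y) by 24 mm thick (its z, up). Lies flat on the bench. Origin: centre of its underside. About 70 g.
- packer_36: Loose plain plywood packer glued up from 3 sheets of 12 mm: a block 50 mm (its x) by 90 mm (its y) by 36 mm thick (its z, up). Lies flat on the bench. Origin: centre of its underside. About 105 g.
- packer_48: Loose plain plywood packer glued up from 4 sheets of 12 mm: a block 50 mm (its x) by 90 mm (its y) by 48 mm thick (its z, up). Lies flat on the bench. Origin: centre of its underside. About 140 g.
Things that resemble listed ones, but are neither listed nor needed, are in the scene too. What is shaped like the packer_48 but orange or red is not meant.

How it is judged:
By the outcome, as a careful person would: the job done as asked, in the order asked, and still so for the second after the job is handed in, with the robot touching nothing.
It also fails if it takes over 59 s, if anything falls off the work surface, if the arm or the gripper's body presses on something with over 40 N, if the wrist force passes 120 N, or if a joint passes its speed limit or range.

## Working session

There is one attempt and no reset: what is moved stays moved. The work goes in short steps, Python scripts to look and compute and a shell command to move; the robot and the scene stay as the last step left them, time stands still between calls to the robot, and variables do not carry over. Pictures are saved under pics/ and viewed, about 8 in all and at most 12, crops included, and the job is handed in when it is done.

```bash
mkdir -p pics; cat > h.py <<'E'
import numpy as np,cv2
from station import sensors,optics
def ray(n,u,v):
    m=optics.camera_model(n);W=np.array(m["world_to_cam"]);R=W[:3,:3];t=W[:3,3]
    d=np.array([(u-m["cx"])/m["fx"],-(v-m["cy"])/m["fy"],-1.])
    return -R.T@t,R.T@d
def onz(n,u,v,z):
    o,d=ray(n,u,v);return o+d*(z-o[2])/d[2]
def proj(n,p):
    m=optics.camera_model(n);c=np.array(m["world_to_cam"])@np.r_[p,1]
    return np.array([m["cx"]-m["fx"]*c[0]/c[2],m["cy"]+m["fy"]*c[1]/c[2]])
def tri(p1,p2):
    (a,d),(b,e)=ray("scene",*p1),ray("top",*p2)
    s=np.linalg.lstsq(np.c_[d,-e],b-a,rcond=None)[0]
    A,B=a+s[0]*d,b+s[1]*e
    return (A+B)/2,np.linalg.norm(A-B)
def save(n,f,x0=0,y0=0,x1=640,y1=480,s=1):
    im=optics.grab_frame(n);c=cv2.resize(im[y0:y1,x0:x1],None,fx=s,fy=s,interpolation=cv2.INTER_CUBIC)
    cv2.imwrite("pics/"+f,c[:,:,::-1]);return im
E
python3 - <<'E'
from h import *
np.set_printoptions(precision=4,suppress=True)
for n in("scene","top"):
    save(n,n+"0.png",s=1.25);m=optics.camera_model(n);print({k:m[k] for k in m if k!="world_to_cam"},ray(n,320,240))
s=sensors.sense();print(s)
E
```

```text
{'fx': 467.70137395762606, 'fy': 467.70137395762606, 'cx': 318.04869528593713, 'cy': 255.54410187283574} (array([ 0.8186, -0.4309,  0.6136]), array([-0.4327,  0.5752, -0.695 ]))
{'fx': 619.4049786703965, 'fy': 619.4049786703965, 'cx': 317.1240220720575, 'cy': 243.6751806090481} (array([ 0.2718, -0.0121,  1.3722]), array([ 0.188 ,  0.0059, -0.9822]))
{'time': 0.1, 'q': array([ 1.2103,  0.3089,  1.6351,  0.    ,  1.1997, -0.0697]), 'joint_velocities': array([ 0.0003, -0.001 , -0.004 ,  0.0005,  0.0009,  0.0013]), 'joint_torque': array([ -0.0009, -41.641 , -27.7642,  -0.    ,   0.0041,  -0.    ]), 'tool_pos': array([0.179 , 0.598 , 0.2301]), 'ee_rot': array([-1.5608,  0.2287, -0.228 ]), 'ft_force': array([-0.5395,  0.1568, -0.5688]), 'ft_torque': array([-0.024 , -0.0524,  0.0322]), 'opening': 0.08529800594586143}
```

View pics/scene0.png

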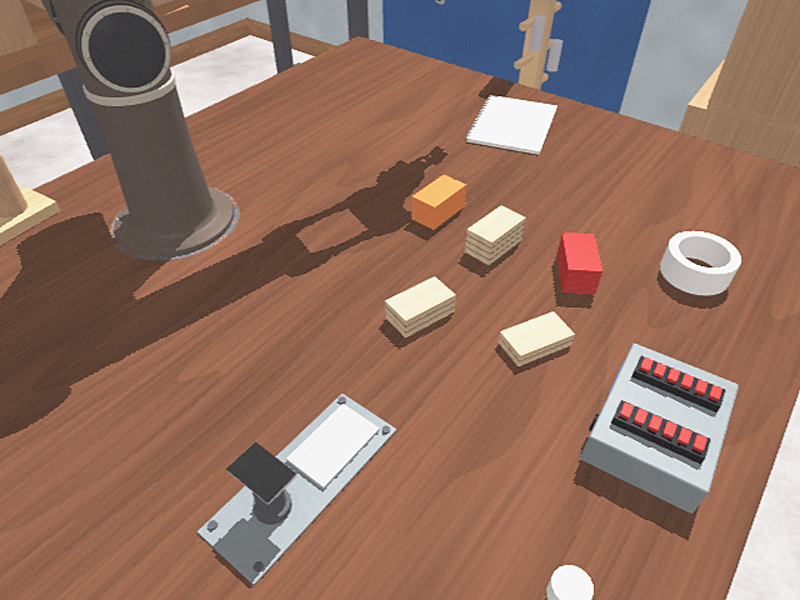

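View pics/top0.png

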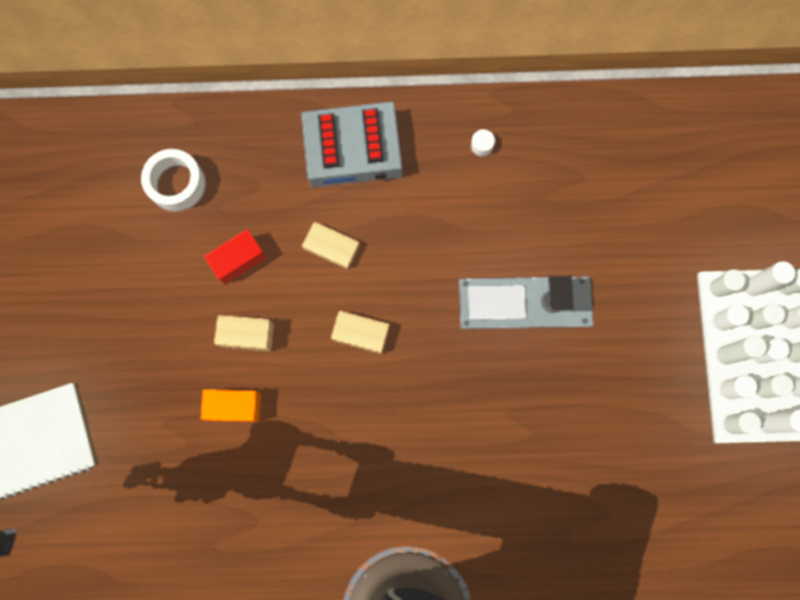

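The scene view shows the 48 packer at (495,235), the 36 at (420,305), the 24 at (537,338) and the rest head at (260,471). In the top view these are at (244,332), (361,332), (331,244) and (561,293), and the bed is at (497,302). All of these are in 1.25x pixels.

```bash
python3 - <<'E'
from h import *
np.set_printoptions(precision=4,suppress=True)
T=cv2.imread("pics/top0.png");S=cv2.imread("pics/scene0.png")
# use native frames
T=optics.grab_frame("top");S=optics.grab_frame("scene")
def comp(mask,u,v,n):
    k,l,st,c=cv2.connectedComponentsWithStats(mask.astype(np.uint8))
    i=l[int(v),int(u)]
    m=(l==i).astype(np.uint8);ct=max(cv2.findContours(m,0,cv2.CHAIN_APPROX_NONE)[0],key=cv2.contourArea)
    print(n,"lab",i,"area",st[i,4]);return ct,m
hT=cv2.cvtColor(T,cv2.COLOR_RGB2HSV);hS=cv2.cvtColor(S,cv2.COLOR_RGB2HSV)
pale=(T[:,:,0]>190)&(T[:,:,1]>160)
for n,(u,v),h in(("24",(331,244),.024),("36",(361,332),.036),("48",(244,332),.048)):
    ct,m=comp(pale,u/1.25,v/1.25,n)
    P=np.array([onz("top",a,b,h)[:2] for a,b in ct[:,0]],np.float32)*1000
    r=cv2.minAreaRect(P);print(" rect mm",r)
ct,m=comp((T[:,:,0]>180)&(T[:,:,2]>170),497/1.25,302/1.25,"pad")
print(cv2.minAreaRect(np.array([onz("top",a,b,.01)[:2] for a,b in ct[:,0]],np.float32)*1000))
for n,im,(u,v) in(("top",T,(561,293)),("scene",S,(258,471))):
    print(n,im[int(v/1.25),int(u/1.25)])
    ct,m=comp(im.max(2)<75,u/1.25,v/1.25,n+"head")
    r=cv2.minAreaRect(ct);print(r,cv2.boxPoints(r))
    ap=cv2.approxPolyDP(ct,4,True);print(ap[:,0].tolist())
cv2.imwrite("pics/c.png",np.hstack([cv2.resize(S[340:470,150:330],(540,390),interpolation=cv2.INTER_CUBIC),cv2.resize(T[205:270,420:480],(240,260),interpolation=cv2.INTER_CUBIC).copy() if 0 else cv2.resize(T[200:265,425:485],(360,390),interpolation=cv2.INTER_CUBIC)])[:,:,::-1][:, :800])
E
```

```text
24 lab 16 area 903
 rect mm ((635.6906127929688, 119.76272583007812), (90.06903076171875, 52.11435317993164), 63.05485916137695)
36 lab 19 area 975
 rect mm ((474.206298828125, 68.66142272949219), (90.91627502441406, 51.71828842163086), 73.0489273071289)
48 lab 20 area 977
 rect mm ((477.5048828125, 272.7732238769531), (91.0711669921875, 51.84487533569336), 83.34163665771484)
pad lab 13 area 1270
((524.4708862304688, -175.2738494873047), (101.5827407836914, 63.7209587097168), 89.4201889038086)
top [66 60 56]
tophead lab 7 area 427
((448.5, 234.5), (25.0, 17.0), 90.0) [[440. 222.]
 [457. 222.]
 [457. 247.]
 [440. 247.]]
[[440, 222], [441, 245], [457, 246], [455, 222]]
scene [68 68 67]
scenehead lab 254 area 1301
((208.25611877441406, 376.80487060546875), (44.821868896484375, 31.859447479248047), 38.65980911254883) [[180.8049 375.2439]
 [200.7073 350.3658]
 [235.7073 378.3658]
 [215.8049 403.2439]]
[[204, 354], [181, 375], [214, 401], [235, 378]]
```

View pics/c.png

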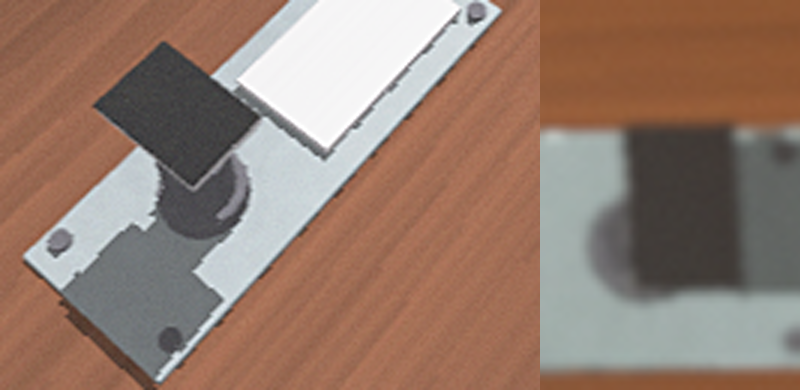

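The crop shows the head's top corners clearly in both views. In native scene pixels they are about (204.3,354), (237.3,378.3), (214.3,402) and (181,375). Next I compute the height.

```bash
python3 - <<'E'
from h import *
np.set_printoptions(precision=4,suppress=True)
sc=[(204.3,354),(237.3,378.3),(214.3,402),(181,375)]
tp=[(440,221.3),(440.5,248),(458.2,248),(457,221.3)]
# scene order: far corner? try both matchings
for k in range(4):
    r=[tri(sc[(i+k)%4],tp[i]) for i in range(4)]
    print(k,[ (p.round(4).tolist(),round(e,4)) for p,e in r])
print("centre",tri(np.mean(sc,0),np.mean(tp,0)))
for z in(.067,.070,.076,.082,.088,.094,.097):
    c=[onz("scene",*p,z) for p in sc];t=[onz("top",*p,z) for p in tp]
    print(z,np.mean(c,0)[:2],np.mean(t,0)[:2],[np.linalg.norm(c[i]-c[i-1]).round(4) for i in range(4)],[np.linalg.norm(t[i]-t[i-1]).round(4) for i in range(4)],
     proj("scene",[.5245,-.2755,z]),proj("top",[.5245,-.2755,z]))
E
```

```text
0 [([0.5342, -0.2614, 0.132], np.float64(0.0247)), ([0.516, -0.252, 0.0269], np.float64(0.0412)), ([0.5142, -0.2932, 0.0197], np.float64(0.0375)), ([0.5335, -0.2966, 0.132], np.float64(0.0253))]
1 [([0.5539, -0.2574, 0.0818], np.float64(0.0077)), ([0.5107, -0.2731, -0.0081], np.float64(0.0046)), ([0.4939, -0.2946, 0.0793], np.float64(0.0024)), ([0.5369, -0.2795, 0.1503], np.float64(0.0046))]
2 [([0.5505, -0.2767, 0.0552], np.float64(0.026)), ([0.4906, -0.2756, 0.059], np.float64(0.0303)), ([0.499, -0.2759, 0.1034], np.float64(0.0349)), ([0.5564, -0.2765, 0.1058], np.float64(0.0368))]
3 [([0.5312, -0.2789, 0.1157], np.float64(0.0561)), ([0.4952, -0.2564, 0.0811], np.float64(0.004)), ([0.5197, -0.2727, 0.0563], np.float64(0.0717)), ([0.5528, -0.2953, 0.0775], np.float64(0.0051))]
centre (array([ 0.524, -0.276,  0.079]), np.float64(0.0049602623304881915))
0.067 [ 0.5183 -0.2701] [ 0.5251 -0.2806] [np.float64(0.0404), np.float64(0.061), np.float64(0.0411), np.float64(0.062)] [np.float64(0.0364), np.float64(0.0583), np.float64(0.0376), np.float64(0.0583)] [209.3973 382.4637] [446.5691 234
[... 760 characters left out ...]
.521  -0.2762] [np.float64(0.0388), np.float64(0.0587), np.float64(0.0396), np.float64(0.0596)] [np.float64(0.0358), np.float64(0.0574), np.float64(0.037), np.float64(0.0574)] [206.6148 374.0883] [448.4576 232.9879]
0.094 [ 0.5331 -0.2781] [ 0.5199 -0.275 ] [np.float64(0.0384), np.float64(0.058), np.float64(0.0391), np.float64(0.0589)] [np.float64(0.0357), np.float64(0.0571), np.float64(0.0369), np.float64(0.0571)] [205.7934 371.6158] [449.0082 232.4194]
0.097 [ 0.5348 -0.279 ] [ 0.5193 -0.2744] [np.float64(0.0382), np.float64(0.0577), np.float64(0.0389), np.float64(0.0586)] [np.float64(0.0356), np.float64(0.057), np.float64(0.0368), np.float64(0.057)] [205.3782 370.3657] [449.2854 232.1332]
```

```bash
python3 - <<'E'
from h import *
np.set_printoptions(precision=4,suppress=True)
S=optics.grab_frame("scene")
def rect(im,mask,u,v,n,z):
    k,l,st,c=cv2.connectedComponentsWithStats(mask.astype(np.uint8))
    m=(l==l[v,u]).astype(np.uint8);ct=max(cv2.findContours(m,0,cv2.CHAIN_APPROX_NONE)[0],key=cv2.contourArea)
    return cv2.minAreaRect(np.array([onz(n,a,b,z)[:2] for a,b in ct[:,0]],np.float32)*1000)
for z in(.008,.010):print("scene pad",rect(S,S.min(2)>228,270,355,"scene",z), S[355,270])
# packer tops in scene: brightest faces
for nm,(u,v),z in(("48",(400,178),.048),("36",(336,240),.036),("24",(430,266),.024)):
    print(nm,S[v,u],rect(S,S.min(2)>S[v,u].min()-22,u,v,"scene",z))
E
```

```text
scene pad ((526.1651611328125, -173.92015075683594), (99.5559310913086, 59.8080940246582), 89.51703643798828) [246 245 246]
scene pad ((527.131103515625, -174.7687530517578), (99.22714233398438, 59.61056900024414), 89.51702880859375) [246 245 246]
48 [247 242 218] ((481.0226135253906, 272.75665283203125), (87.73895263671875, 48.50205993652344), 83.48173522949219)
36 [247 241 217] ((478.20404052734375, 69.28651428222656), (88.83099365234375, 48.178409576416016), 72.39871978759766)
24 [247 241 214] ((639.6937866210938, 120.3844223022461), (88.65174102783203, 48.495445251464844), 63.3605842590332)
```

```bash
python3 - <<'E'
from h import *
from scipy.spatial.transform import Rotation as R
s=sensors.sense();r=R.from_rotvec(s["ee_rot"]).as_matrix();print(r.round(3)); z=r[:,2]
a=np.degrees(np.arctan2(z[1],z[0]));print("jaw deg",a,s["q"][5], s["tool_pos"])
for n,t in(("48",-6.6),("24",-26.8),("pad",-.55)):print(n,(t-a+90)%180-90)
E
```

```text
[[ 0.958 -0.     0.287]
 [-0.287 -0.001  0.958]
 [-0.    -1.    -0.001]]
jaw deg 73.34013561751489 -0.0697374334889347 [0.17908551 0.59838061 0.23066296]
48 -79.94013561751488
24 79.85986438248511
pad -73.89013561751489
```

```bash
python3 -m inch '[[0.04,-0.043,0,-10,-1],[0.08,-0.086,0,-20,-1],[0.12,-0.13,0,-30,-1],[0.16,-0.173,0,-40,-1],[0.2,-0.217,0,-50,-1]]' 60; python3 -m inch '[[0.033,-0.036,0,-10,-1],[0.067,-0.072,-0.03,-20,-1],[0.1,-0.108,-0.07,-30,-1],[0.1,-0.108,-0.1,-30,-1],[0.1,-0.108,-0.1,-30,-1]]'
```

```text
time: 0.88
tool_pos: [0.3803, 0.3803, 0.2314]
ee_rot: [-1.372, 0.908, -0.908]
ft_force: [0.3, 1.1, -0.6]
opening: 0.0852
time: 1.5
tool_pos: [0.477, 0.2719, 0.1283]
ee_rot: [-1.158, 1.299, -1.295]
ft_force: [-0.5, 0.6, -0.1]
opening: 0.0853
```

```bash
python3 - <<'E'
from h import *
from scipy.spatial.transform import Rotation as R
save("scene","s1.png",320,80,480,220,5)
s=sensors.sense();z=R.from_rotvec(s["ee_rot"]).as_matrix()[:,2];print(s["tool_pos"],np.degrees(np.arctan2(z[1],z[0])))
E
```

```text
[0.47833256 0.27317506 0.13031256] -6.6858614161671595
```

View pics/s1.png

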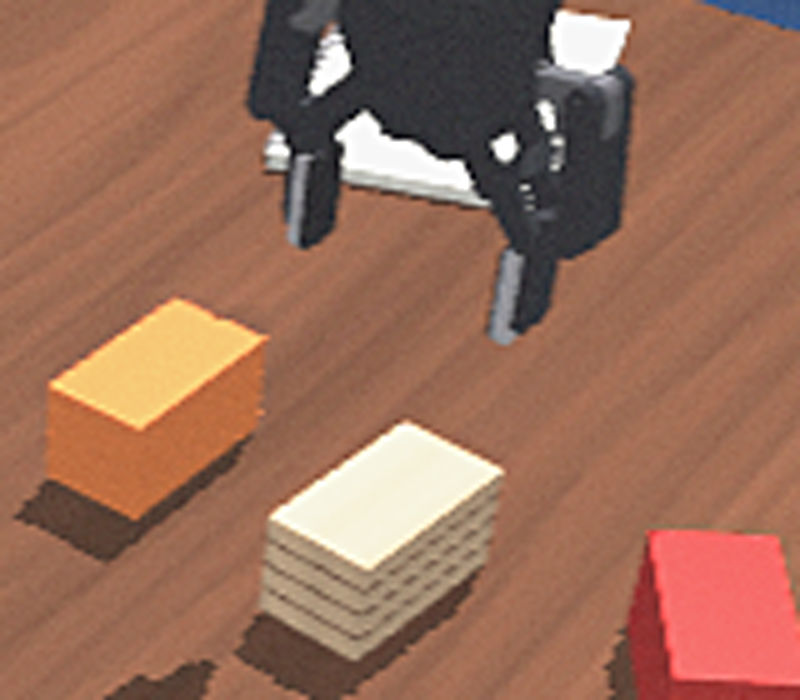

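The crop shows the four-ply packer at about (385,540) with the open fingers aligned above it at (310,240) and (505,340). I descend.

```bash
python3 -m inch '[[0,0,-0.04,0,-1],[0,0,-0.08,0,-1],[0,0,-0.1,0,-1],[0,0,-0.117,0,-1],[0,0,-0.117,0,-1]]'; python3 -m inch '[[0,0,0,0,0.2],[0,0,0,0,0.5],[0,0,0,0,0.8],[0,0,0,0,1],[0,0,0,0,1]]' 50
```

```text
time: 2.17
tool_pos: [0.479, 0.2743, 0.0143]
ee_rot: [-1.153, 1.294, -1.294]
ft_force: [-0.4, 0.0, 0.5]
opening: 0.0855
time: 2.8
tool_pos: [0.4807, 0.2744, 0.0158]
ee_rot: [-1.149, 1.293, -1.294]
ft_force: [0.7, -0.2, 6.0]
opening: 0.0493
```

```bash
python3 -m inch '[[0,0,0.03,0,1],[0,0,0.07,0,1],[0.005,-0.04,0.11,0,1],[0.01,-0.09,0.13,1,1],[0.015,-0.14,0.13,2,1]]'; python3 -m inch '[[0.005,-0.05,0,1,1],[0.01,-0.1,0,2,1],[0.015,-0.15,0,3,1],[0.02,-0.2,0,4,1],[0.025,-0.25,0,4,1]]';python3 -m inch '[[0.003,-0.03,0,0,1],[0.007,-0.058,0,0,1],[0.007,-0.058,-0.03,0,1],[0.007,-0.058,-0.06,0,1],[0.007,-0.058,-0.06,0,1]]'
python3 - <<'E'
from h import *
from scipy.spatial.transform import Rotation as R
save("scene","s2.png",160,240,320,380,5)
s=sensors.sense();z=R.from_rotvec(s["ee_rot"]).as_matrix()[:,2];print(s["tool_pos"],np.degrees(np.arctan2(z[1],z[0])),s["opening"],s["ft_force"])
E
```

```text
time: 3.42
tool_pos: [0.4955, 0.1328, 0.1463]
ee_rot: [-1.167, 1.265, -1.269]
ft_force: [0.6, -1.0, -1.7]
opening: 0.0494
time: 4.05
tool_pos: [0.5183, -0.1177, 0.1437]
ee_rot: [-1.204, 1.219, -1.217]
ft_force: [0.3, 0.7, -2.6]
opening: 0.0493
time: 4.68
tool_pos: [0.5226, -0.173, 0.081]
ee_rot: [-1.207, 1.225, -1.212]
ft_force: [-0.6, -1.1, -2.2]
opening: 0.0491
[ 0.52445791 -0.17358076  0.08283935] -0.6705535680808973 0.04927098166935462 [-0.38182104  0.36412338 -1.62869075]
```

View pics/s2.png

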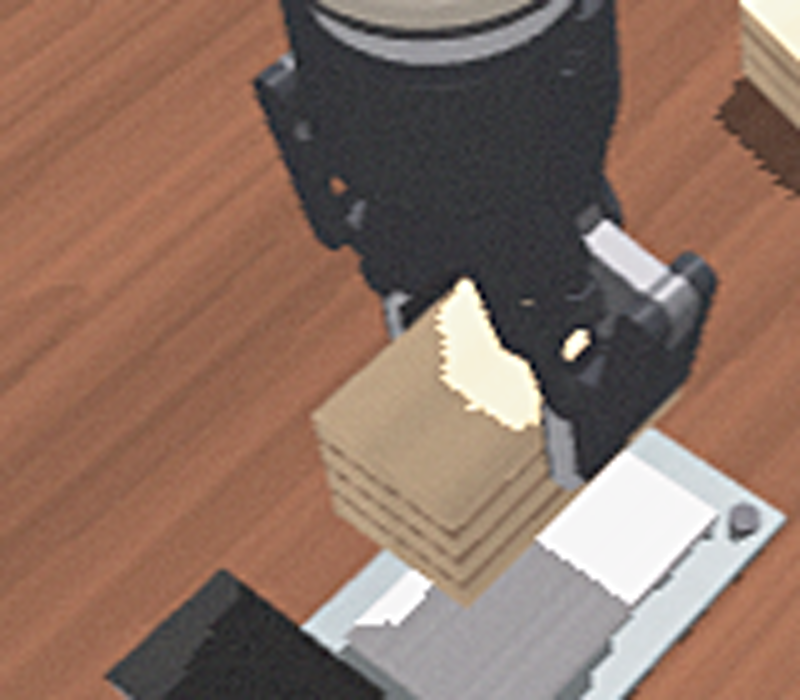

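```bash
python3 - <<'E'
from h import *
for dz in (.066,.069,.072):
  for n,c in(("botnear",(1,-1,0)),("topnear",(1,-1,.048)),("topleft",(-1,-1,.048))):
    p=proj("scene",[.526+.025*c[0]-.0026*0,-.175+.045*c[1],dz+c[2]]);print(dz,n,((p-[160,240])*5).round(1))
E
```

```text
0.066 botnear [470.1 618.6]
0.066 topnear [451.4 517.6]
0.066 topleft [310.6 418.8]
0.069 botnear [469.  612.6]
0.069 topnear [450.2 510.8]
0.069 topleft [308.9 412. ]
0.072 botnear [467.9 606.6]
0.072 topnear [448.9 504.1]
0.072 topleft [307.1 405.1]
```

The crop shows the 48 held level over the bed, with its near bottom corner at about (468,605) against (468,607) predicted. I lower it.

```bash
python3 -m inch '[[0,0,-0.02,0,1],[0,0,-0.04,0,1],[0,0,-0.05,0,1],[0,0,-0.055,0,1],[0,0,-0.055,0,1]]'; python3 -m inch '[[0,0,-0.002,0,1],[0,0,-0.004,0,1],[0,0,-0.005,0,1],[0,0,-0.005,0,1],[0,0,-0.005,0,1]]'
```

```text
time: 5.35
tool_pos: [0.5266, -0.1744, 0.0297]
ee_rot: [-1.203, 1.217, -1.218]
ft_force: [-0.5, -0.1, -1.8]
opening: 0.0494
time: 5.98
tool_pos: [0.5268, -0.1745, 0.0258]
ee_rot: [-1.203, 1.217, -1.218]
ft_force: [-2.5, 0.7, 6.2]
opening: 0.0493
```

Contact shows as the vertical force going from -1.8 to +6.2 N. I release slowly and go up, then look.

```bash
python3 -m inch '[[0,0,0,0,0.2],[0,0,0,0,-0.2],[0,0,0,0,-0.6],[0,0,0,0,-1],[0,0,0,0,-1]]'; python3 -m inch '[[0,0,0.03,0,-1],[0,0,0.07,0,-1],[0,0.03,0.12,0,-1],[0.01,0.08,0.15,0,-1],[0.02,0.14,0.15,0,-1]]'; python3 -m inch '[[0.02,0.05,0,-5,-1],[0.04,0.1,0,-11,-1],[0.07,0.14,0,-17,-1],[0.092,0.155,-0.02,-24,-1],[0.092,0.155,-0.04,-26,-1]]'
python3 - <<'E'
from h import *
from scipy.spatial.transform import Rotation as R
S=save("scene","s3.png",160,210,320,350,2.5);T=optics.grab_frame("top")
for n,im,(u,v),th in(("scene",S,(268,325),(190,170)),("top",T,(390,240),(190,160))):
    pass
a=cv2.resize(S[270:420,170:330],None,fx=2.5,fy=2.5);b=cv2.resize(T[200:290,350:490],(400,375))
cv2.imwrite("pics/c3.png",np.hstack([a,b])[:,:,::-1])
s=sensors.sense();z=R.from_rotvec(s["ee_rot"]).as_matrix()[:,2];print(s["tool_pos"],np.degrees(np.arctan2(z[1],z[0])),s["opening"],s["ft_force"])
E
```

```text
time: 6.6
tool_pos: [0.5262, -0.1742, 0.0242]
ee_rot: [-1.204, 1.218, -1.218]
ft_force: [0.5, 0.2, -0.2]
opening: 0.0854
time: 7.22
tool_pos: [0.5494, -0.034, 0.1783]
ee_rot: [-1.197, 1.212, -1.224]
ft_force: [0.6, 0.6, -0.7]
opening: 0.0855
time: 7.85
tool_pos: [0.6395, 0.1222, 0.1337]
ee_rot: [-0.951, 1.541, -1.543]
ft_force: [-0.8, 0.2, -0.4]
opening: 0.0852
[0.63469469 0.12008581 0.13019323] -26.606351482507606 0.0856159573661329 [-0.79637705  0.07268892 -0.108136  ]
```

View pics/c3.png

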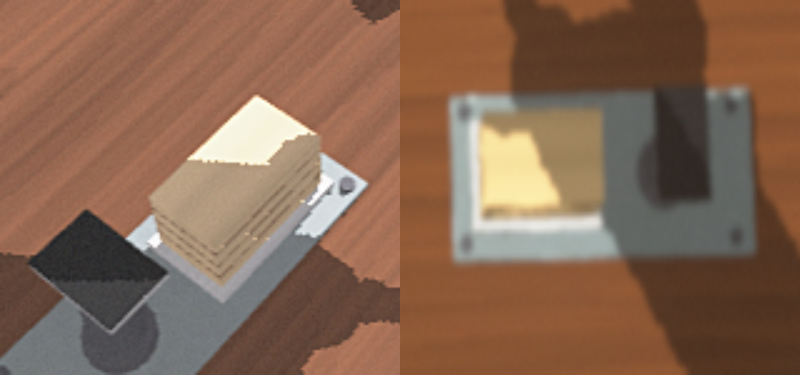

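The packer stands on the bed with white margin around it. The lit-and-shaded top face has corners at (255,95), (320,135), (213,262) and (150,200). I check the centring numerically.

```bash
python3 - <<'E'
from h import *
np.set_printoptions(precision=4,suppress=True)
q=[(255,95),(320,135),(213,262),(150,200)]
P=[onz("scene",170+a/2.5,270+b/2.5,.058) for a,b in q];print("scene",np.mean(P,0),[p[:2].round(4) for p in P])
q=[(481,108),(603,108),(603,212),(481,212)]
P=[onz("top",350+(a-400)/2.857,200+b/4.167,.058) for a,b in q];print("top",np.mean(P,0),[p[:2].round(4) for p in P])
E
```

```text
scene [ 0.5307 -0.1776  0.058 ] [array([ 0.5039, -0.1309]), array([ 0.5531, -0.13  ]), array([ 0.5597, -0.2283]), array([ 0.5059, -0.2211])]
top [ 0.5218 -0.1761  0.058 ] [array([ 0.5505, -0.1314]), array([ 0.5478, -0.2236]), array([ 0.493 , -0.2205]), array([ 0.4957, -0.1289])]
```

Centring is within about 2 mm; the two views' biases have opposite signs. Now I pick up the 24.

```bash
python3 -m inch '[[0,0,-0.05,0,-1],[0,0,-0.09,0,-1],[0,0,-0.115,0,-1],[0,0,-0.129,0,-1],[0,0,-0.129,0,-1]]'; python3 -m inch '[[0,0,0,0,0],[0,0,0,0,0.3],[0,0,0,0,0.6],[0,0,0,0,1],[0,0,0,0,1]]' 50;  python3 -m inch '[[0,0,0.03,0,1],[0,0,0.07,0,1],[-0.01,-0.02,0.11,3,1],[-0.03,-0.06,0.15,7,1],[-0.05,-0.1,0.16,11,1]]'
```

```text
time: 8.57
tool_pos: [0.6371, 0.1199, 0.0046]
ee_rot: [-0.954, 1.545, -1.543]
ft_force: [-0.4, 0.1, 0.1]
opening: 0.0856
time: 9.2
tool_pos: [0.64, 0.121, 0.0073]
ee_rot: [-0.949, 1.541, -1.544]
ft_force: [0.4, -0.4, 6.4]
opening: 0.049
time: 9.82
tool_pos: [0.5898, 0.02, 0.1687]
ee_rot: [-1.064, 1.4, -1.408]
ft_force: [0.7, -1.0, -0.5]
opening: 0.0485
```

```bash
python3 -m inch '[[-0.015,-0.05,0,4,1],[-0.03,-0.1,0,8,1],[-0.045,-0.15,0,12,1],[-0.055,-0.18,0,15,1],[-0.062,-0.195,0,15,1]]'; python3 -m inch '[[0,0,-0.03,0,1],[0,0,-0.06,0,1],[0,0,-0.075,0,1],[0,0,-0.075,0,1],[0,0,-0.075,0,1]]'
python3 - <<'E'
from h import *
from scipy.spatial.transform import Rotation as R
save("scene","s4.png",170,240,330,380,5)
s=sensors.sense();z=R.from_rotvec(s["ee_rot"]).as_matrix()[:,2];print(s["tool_pos"],np.degrees(np.arctan2(z[1],z[0])),s["opening"],s["ft_force"])
E
```

```text
time: 10.45
tool_pos: [0.5252, -0.1755, 0.165]
ee_rot: [-1.203, 1.22, -1.219]
ft_force: [-0.1, -0.1, -1.4]
opening: 0.0483
time: 11.08
tool_pos: [0.5273, -0.1743, 0.0913]
ee_rot: [-1.203, 1.216, -1.219]
ft_force: [0.3, 0.4, -1.0]
opening: 0.0487
[ 0.52751334 -0.17445654  0.09159728] -0.6454309274800799 0.04839908912689961 [ 0.52756014 -1.17401326 -1.43280423]
```

View pics/s4.png

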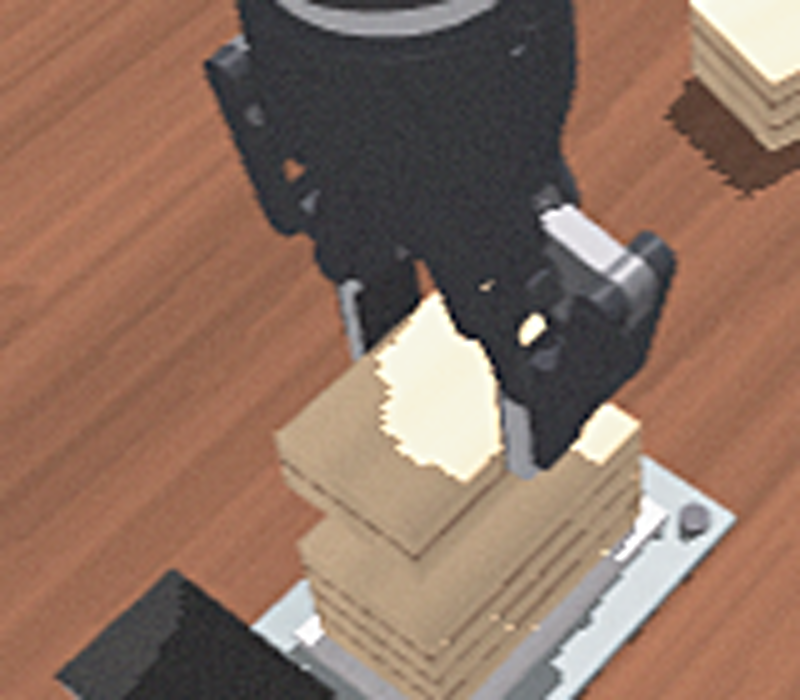

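```bash
python3 - <<'E'
from h import *
for n,q,z in(("24 topleft",(275,435),.1095),("24 neartop",(415,557),.1095),("48 topleft",(300,547),.058),("48 near",(430,650),.058),("48 right",(640,425),.058)):
    print(n,onz("scene",170+q[0]/5,240+q[1]/5,z).round(4))
print("pad-based exp: left .502,-.2195 near .552 -.22 right .552,-.130")
E
```

```text
24 topleft [ 0.5049 -0.2195  0.1095]
24 neartop [ 0.5593 -0.2246  0.1095]
48 topleft [ 0.5053 -0.2204  0.058 ]
48 near [ 0.5557 -0.2224  0.058 ]
48 right [ 0.5542 -0.1314  0.058 ]
pad-based exp: left .502,-.2195 near .552 -.22 right .552,-.130
```

The 24 is aligned with the 48 within about 1 mm (24 top left corner at (275,435), 48 top left corner at (300,547)). I lower it and release.

```bash
python3 -m inch '[[0,0,-0.01,0,1],[0,0,-0.018,0,1],[0,0,-0.022,0,1],[0,0,-0.022,0,1],[0,0,-0.022,0,1]]'; python3 -m inch '[[0,0,-0.002,0,1],[0,0,-0.004,0,1],[0,0,-0.0055,0,1],[0,0,-0.0055,0,1],[0,0,-0.0055,0,1]]'
```

```text
time: 11.75
tool_pos: [0.5263, -0.1743, 0.0683]
ee_rot: [-1.204, 1.218, -1.218]
ft_force: [-0.1, 0.4, -0.7]
opening: 0.0484
time: 12.38
tool_pos: [0.5266, -0.1744, 0.0652]
ee_rot: [-1.204, 1.218, -1.218]
ft_force: [-4.2, 2.9, 13.0]
opening: 0.0489
```

```bash
python3 -m inch '[[0,0,0.001,0,0.3],[0,0,0.001,0,-0.2],[0,0,0.001,0,-0.6],[0,0,0.001,0,-1],[0,0,0.001,0,-1]]'; python3 -m inch '[[0,0,0.03,0,-1],[0,0,0.07,0,-1],[0,0.03,0.12,0,-1],[0,0.08,0.15,0,-1],[0,0.14,0.15,0,-1]]'; python3 -m inch '[[-0.02,0.06,0,0,-1],[-0.04,0.12,0,0,-1],[-0.06,0.18,0,0,-1],[-0.08,0.24,0,0,-1],[-0.08,0.27,0,0,-1]]'
python3 - <<'E'
from h import *
S=optics.grab_frame("scene");T=optics.grab_frame("top")
a=cv2.resize(S[255:405,170:330],None,fx=2.5,fy=2.5,interpolation=2);b=cv2.resize(T[200:290,350:490],(400,375),interpolation=2)
cv2.imwrite("pics/c5.png",np.hstack([a,b])[:,:,::-1])
for n,im,(u,v),th in(("scene",S,(268,325),225),("top",T,(395,237),0)):pass
def rect(im,m,u,v,n,z):
    k,l,st,c=cv2.connectedComponentsWithStats(m.astype(np.uint8))
    ct=max(cv2.findContours((l==l[v,u]).astype(np.uint8),0,1)[0],key=cv2.contourArea)
    print(n,cv2.minAreaRect(np.array([onz(n,a,b,z)[:2] for a,b in ct[:,0]],np.float32)*1000))
u,v=proj("scene",[.528,-.175,.082]).astype(int);print(u,v,S[v,u]);rect(S,S.min(2)>S[v,u].min()-22,u,v,"scene",.082)
u,v=proj("top",[.524,-.175,.082]).astype(int);print(u,v,T[v,u]);rect(T,(T[:,:,0]>190)&(T[:,:,1]>160)&(T[:,:,2]<190),u,v,"top",.082)
E
```

```text
time: 13.0
tool_pos: [0.5261, -0.1742, 0.0635]
ee_rot: [-1.204, 1.218, -1.217]
ft_force: [-0.2, 0.2, -0.1]
opening: 0.0856
time: 13.62
tool_pos: [0.529, -0.034, 0.2177]
ee_rot: [-1.197, 1.213, -1.224]
ft_force: [2.1, -0.4, 0.7]
opening: 0.0853
time: 14.25
tool_pos: [0.4444, 0.2382, 0.2137]
ee_rot: [-1.205, 1.216, -1.215]
ft_force: [0.3, -0.4, -0.3]
opening: 0.0856
262 325 [247 242 218]
scene ((526.9844360351562, -174.8621368408203), (88.33341979980469, 48.47256088256836), 89.6374740600586)
400 235 [247 225 157]
top ((522.7982788085938, -176.0592041015625), (55.98784255981445, 90.21634674072266), 1.7130662202835083)
```

View pics/c5.png

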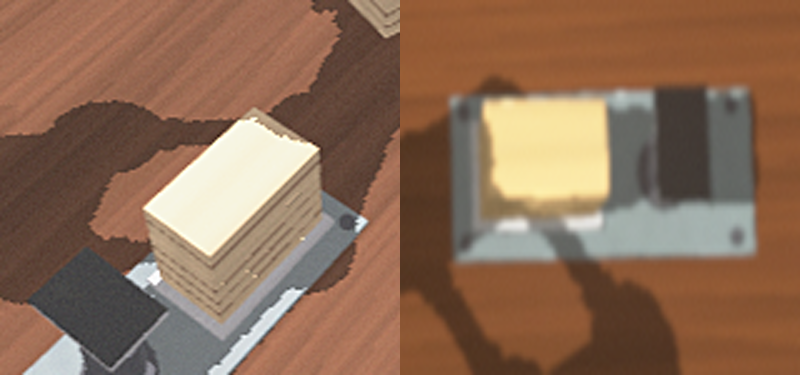

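The stack is square and centred: in the scene view its top centre is (527.0,-174.9) mm against the pad's (527.1,-174.8) mm. The gripper is clear and the rest has not moved.

```bash
python3 -c "
from station import finish_job
print(finish_job())"
```

```text
the job is handed in; nothing more can be done
None
```

I stacked the 48 mm packer on the bed and the 24 mm packer on top of it, and handed the job in at about 14 s of the 59 s allowed. The 36 mm packer and the rest were not touched.

- **Choice of packers:** The first two-view fix put the rest top at 79 mm. Referring the scene view to the bed pad gave about 83 mm. That makes the gap 69–73 mm, so the 72 mm pair is nearest; the alternatives are 60 mm and 84 mm.
- **Centring, scene view:** After release, the stack top was at (527.0, −174.9) mm and the bed pad at (527.1, −174.8) mm, with the two square to each other within about 0.2°.
- **Centring, top view:** This view disagrees slightly: about 0.8 mm off in y and 1.7 mm in x, with 2° of skew. Its outline of the stack also takes in part of the side face, so I trusted the scene view more.
- **Weak spot:** The rest height from the top view alone was poor, with estimates between 70 and 92 mm. The 79–83 mm figure rests mainly on the scene view.
- **Forces:** The force readings were at most 13 N, when setting the 24 mm packer down.

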